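# Cap a battery pack in its assembly nest

### The arm

A 6-joint arm with a two-finger parallel gripper is mounted at the origin on the work surface. World frame = base frame: x ahead of the robot, y to its left, z up, the work surface at z = 0. Lengths are in m, angles in rad, forces in N, time in s.
With the tool pointing down it reaches from about 0.25 to 0.775 m from the base axis. Payload 4 kg.
Tool frame: the origin (TCP) lies at the very end of the fingers, on their centre line; the grasp point (between the pads) lies 19 mm behind it (manip.tcp_to_grasp is the z of the grasp point in the tool frame, in m); z points along the fingers, x is the direction in which the jaws open and shut, and the axes are right-handed (so a half turn about z gives the same grasp; the last joint's range is limited). The gripper opens to 94 mm and grips with 3 to 60 N. Pads are 16 mm wide; open, the fingers measure 119 mm over their backs; the gripper's body (75 mm by 177 mm) begins 78 mm behind the grasp point.
Start: joints at [1.198, 0.087, 1.371, -0, 1.684, -0.103], TCP at [0.147, 0.53, 0.18] pointing down, gripper open.
Joint ranges: [-3.1, 3.1], [-0.76, 2.03], [0.27, 2.55], [-1.08, 4.22], [0.17, 2.65], [-2.57, 2.57]. Speed limits (rad/s): [2.79, 2.79, 3.14, 3.14, 3.14, 3.14].

### API

Orientations are given as a 3x3 rotation matrix whose columns are the frame's x, y, z axes.
In Python, from bench import manip gives the robot as it stands. Calls block until the motion is done:
- manip.move_to(position, orientation): joint-space move of the TCP to a pose.
- manip.line_to(position, attitude=None, max_speed=0.15): straight line of the TCP; attitude=None keeps the orientation; max_speed is the mean speed in m/s.
- manip.set_joints(angles): joint-space move.
- manip.grip(opening, squeeze=None): opening from 0.0 (shut) to 1.0 (fully open); squeeze is the grip in N (None keeps the last); returns when the fingers have stopped.
- manip.hold(seconds).
- manip.inverse_kinematics(position, orientation): joint angles nearest the present ones, or None.
- manip.sense(): the state.
- manip.camera(name): name is "scene" or "top"; returns (picture, depth): 384x512x3 uint8, red, green, blue; 384x512 float32, m along the optical axis (not along the pixel's ray), 0 where there is no reading.
- manip.calibration(name): a dict with "K" (3x3 intrinsics, pixels), "R" (3x3) and "t" (3): a world point X has camera coordinates R X + t. Camera axes: x right, y down, z forward; pixel columns grow to the right and rows downward; lengths in m; the calibration is good to about 2 mm. A picture is of the moment at which its call begins. calibration takes no time and is no camera call.
A pose or a line that the arm cannot do raises manip.MotionError and nothing moves.
- manip.job_done(): hands the job in, once; it reports no verdict.
The state is a dict: "clock": time; "qpos": joint angles; "qd": joint speeds; "joint_torque": joint torques, N m; "tcp_pos": TCP position; "tcp_rot": TCP orientation; "force": force on the tool from outside, world axes, zero at the start; "moment": the same for the moment, N m; "width": opening from 0.0 (shut) to 1.0 (fully open).
Only numpy, scipy, OpenCV 4.12 (cv2) and the standard library are available. Lean on these libraries where they do the work, as an engineer would, in place of code of your own. Each camera call takes 0.05 s, during which the arm holds its last target. There are 200 camera calls.

### The job

A blue battery pack is already lying in the pocket of the assembly nest, between the four white corner guides. Lay the short yellow spacer flat on the pack inside the pocket, then seat the black cover on the spacer, terminal block up, so that all three parts lie flat and squarely stacked between the guides. Leave the pack in its pocket throughout, and let go of everything at the end.

Things in the scene. Friction and masses are not known exactly. Their poses are not given: they have to be found in the camera images.
- nest: Fixed nest: aluminium base 140 (x) x 104 (y) x 12 mm; on it a centred pocket 86 (x) x 54 (y) mm between four white L-shaped corner guides 8 mm thick, 60 mm tall (tops at z = 72 mm). The middle 50 mm of each long side (+y, -y) is open, so fingers closing along y can straddle a part in it. Origin: centre of underside, on the bench; pocket floor at z = 12 mm; x is the pocket's long direction.
- pack: Blue shrink-wrapped battery pack, 70 (x) x 38 (y) x 38 (z) mm, 0.2 kg, loose, already lying in the pocket, long side along it, within a few mm and 5 degrees. Origin: centre of its underside; its top is 50 mm above the bench. An identical spare pack on the bench is not needed.
- spacer: Short yellow plastic plate with three round grey marks on top, 70 (x) x 38 (y) x 10 (z) mm, about 35 g, lying flat on the bench; either face may be up in the stack. Origin: centre of its underside; x is its long direction. Grip across its 38 mm width. A longer red plate (110 mm) belongs to another pack and does not fit.
- cover: Black plastic cover, right way up on the bench: plate 70 (x) x 38 (y) x 12 (z) mm with a terminal block 32 (x) x 22 (y) x 18 (z) mm on its middle (total height 30 mm) and a brass stud, 10 mm wide and 6 mm tall, beyond either end of the block. About 60 g. Origin: centre of its underside; x is its long direction. Grip across the block's 22 mm or the plate's 38 mm.
Mind the look-alikes: they are no part of the job. What is meant by the cover is not brown, orange or pink, and is the smaller of those in its own colour.

How it is judged:
On the way, in this order (a step that is already met when the one before it is completed fails the run):
1. the yellow spacer lies flat on the pack inside the pocket (((z of spacer in the frame of nest between 0.045 and 0.055 m and angle between spacer's own z axis and vertical below 0.15 rad) or (z of spacer in the frame of nest between 0.055 and 0.065 m and angle between spacer's own z axis and vertical above 2.99 rad)) and horizontal distance between spacer and nest below 0.015 m and angle between the x axis of spacer and the x axis of nest, either way round below 0.26 rad and linear speed of spacer below 0.03 m/s), for 0.2 s.
2. the black cover lies on the spacer, inside the pocket (horizontal distance between cover and nest below 0.015 m and z of cover in the frame of nest between 0.055 and 0.065 m and angle between cover's own z axis and vertical below 0.15 rad and angle between the x axis of cover and the x axis of nest, either way round below 0.26 rad and linear speed of cover below 0.03 m/s), for 0.2 s.
At the end, for the whole second after the job is handed in: Pack on the pocket floor, yellow spacer on the pack and black cover, block up, on the spacer: each lies flat (within 0.15 rad) and at its stacked height within 5 mm, its centre within 15 mm of the nest's centre, its long direction within 0.26 rad (15 degrees) of the pocket's, at rest and released (all of step 1 and all of step 2 and horizontal distance between pack and nest below 0.015 m and z of pack in the frame of nest between 0.007 and 0.017 m and angle between pack's own z axis and vertical below 0.15 rad and angle between the x axis of pack and the x axis of nest, either way round below 0.26 rad and linear speed of pack below 0.03 m/s); the robot touches nothing.
It fails at once if the pack is lifted out of the pocket (20 mm or more above its floor) (z of pack in the frame of nest above 0.032 m).
It also fails if it takes over 58 s, if anything falls off the work surface, if the arm or the gripper's body presses on something with over 40 N, if the wrist force passes 120 N, or if a joint passes its speed limit or range.

## Working session

There is one attempt and no reset: what is moved stays moved. The work goes in short steps, each a Python script; the robot and the scene stay as the last script left them, time stands still between calls to the robot, and variables do not carry over. Pictures are saved under pics/ and viewed, about 8 in all and at most 12, crops included, and the job is handed in when it is done.

```bash
mkdir -p pics; ls
python3 - <<'E'
from bench import manip
import cv2,numpy as np
for n in("top","scene"):
    p,d=manip.camera(n); np.savez(f"{n}0.npz",p=p,d=d)
    cv2.imwrite(f"pics/{n}0.png",p[...,::-1])
    c=manip.calibration(n); print(n,np.round(c["K"],1).tolist(),np.round(c["R"],3).tolist(),np.round(c["t"],3))
print(manip.sense()["clock"],manip.tcp_to_grasp)
E
```

```text
pics
top [[449.5, 0.0, 253.6], [0.0, 449.5, 192.0], [0.0, 0.0, 1.0]] [[-0.025, -1.0, 0.001], [-0.976, 0.024, -0.218], [0.218, -0.007, -0.976]] [-0.051  0.553  1.06 ]
scene [[495.9, 0.0, 256.7], [0.0, 495.9, 195.4], [0.0, 0.0, 1.0]] [[-0.884, 0.467, -0.005], [0.353, 0.662, -0.661], [-0.305, -0.586, -0.75]] [ 0.55  -0.106  1.311]
0.1 -0.0188
```

View pics/top0.png

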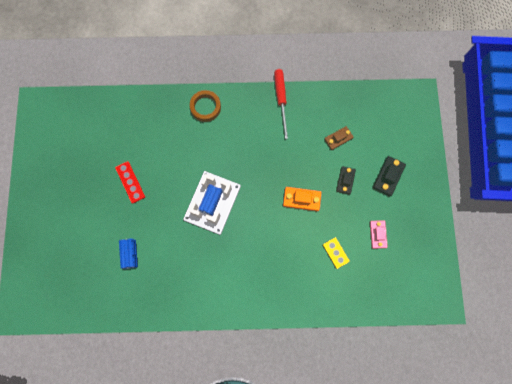

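View pics/scene0.png

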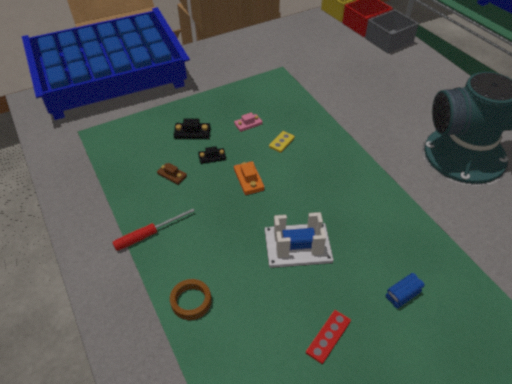

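```bash
cat > h.py <<'E'
from bench import manip
import cv2,numpy as np
def cloud(n,d):
    c=manip.calibration(n); v,u=np.mgrid[:384,:512]
    r=np.linalg.solve(c["K"],np.stack([u,v,np.ones_like(u)]).reshape(3,-1).astype(float))
    return ((r*d.reshape(1,-1)).T-c["t"])@c["R"]   # R^T (x-t)
def onplane(n,uv,z):
    c=manip.calibration(n); uv=np.atleast_2d(uv).astype(float)
    r=np.linalg.solve(c["K"],np.c_[uv,np.ones(len(uv))].T).T@c["R"]; o=-c["t"]@c["R"]
    return (o+r*((z-o[2])/r[:,2])[:,None])[:,:2]
def rect(P):
    c,s,a=cv2.minAreaRect((P*1000).astype(np.float32)); 
    if s[0]<s[1]: a+=90; s=s[::-1]
    return np.round(c,1),np.round(s,1),round((a+90)%180-90,1)
E
python3 - <<'E'
from h import *
f=np.load("top0.npz");p,d=f["p"],f["d"];X=cloud("top",d).reshape(384,512,3)
def show(name,u0,u1,v0,v1,zs):
    for lo,hi in zs:
        m=np.zeros((384,512),bool);s=X[v0:v1,u0:u1,2];m[v0:v1,u0:u1]=(s>lo)&(s<hi)
        n,l,st,_=cv2.connectedComponentsWithStats(m.astype(np.uint8)) 
        if m.sum()>4: print(name,lo,hi,m.sum(),rect(X[m][:,:2]),"mean",np.round(X[m].mean(0)*1000,1),"medz",np.median(X[m][:,2]))
show("spacer",315,360,232,275,[(.005,.02)])
show("cover",333,360,160,198,[(.006,.04),(.006,.018),(.024,.036)])
show("nest",178,245,165,238,[(.006,.09),(.006,.018),(.065,.08),(.044,.056)])
show("bench",250,280,220,260,[(-.01,.01)])
a=cv2.resize(p[165:240,175:250],None,fx=5,fy=5,interpolation=2);b=cv2.resize(p[160:280,315:365],None,fx=5,fy=5,interpolation=2)
o=np.zeros((600,640,3),np.uint8);o[:375,:375]=a;o[:600,385:635]=b
cv2.imwrite("pics/crop.png",o[...,::-1])
E
```

```text
spacer 0.005 0.02 452 (array([ 401.1, -274. ]), array([108.1, 103.1]), 87.6) mean [ 399.9 -269.4    9.9] medz 0.010009658157565278
cover 0.006 0.04 386 (array([ 594. , -317.7]), array([90.3, 56.7]), -13.8) mean [ 586.6 -306.2   17.3] medz 0.013645211494036595
cover 0.006 0.018 260 (array([ 594. , -317.7]), array([90.3, 56.7]), -13.8) mean [ 585.9 -306.    12. ] medz 0.01191698246335228
cover 0.024 0.036 108 (array([ 588.3, -307.2]), array([31.9, 21.8]), -17.4) mean [ 587.8 -306.8   29.7] medz 0.030058368247302153
nest 0.006 0.09 2143 (array([541.3,  45.3]), array([173.8, 169.5]), 0.7) mean [532.9  43.1  29.7] medz 0.014718638477369386
nest 0.006 0.018 1200 (array([541.3,  45.3]), array([173.8, 169.5]), 0.7) mean [529.2  41.9  12. ] medz 0.01204492671497481
nest 0.065 0.08 262 (array([537.8,  44.8]), array([102.3,  70.2]), -22.9) mean [537.3  44.3  71.7] medz 0.0718290626123711
nest 0.044 0.056 439 (array([536.5,  44.5]), array([100. ,  68.7]), -23.3) mean [538.6  45.9  49. ] medz 0.04904218510612492
bench -0.01 0.01 1196 (array([439.8, -89.8]), array([101.2,  75.3]), -1.7) mean [439.4 -89.7   0.6] medz 0.0005494958439258757
```

View pics/crop.png

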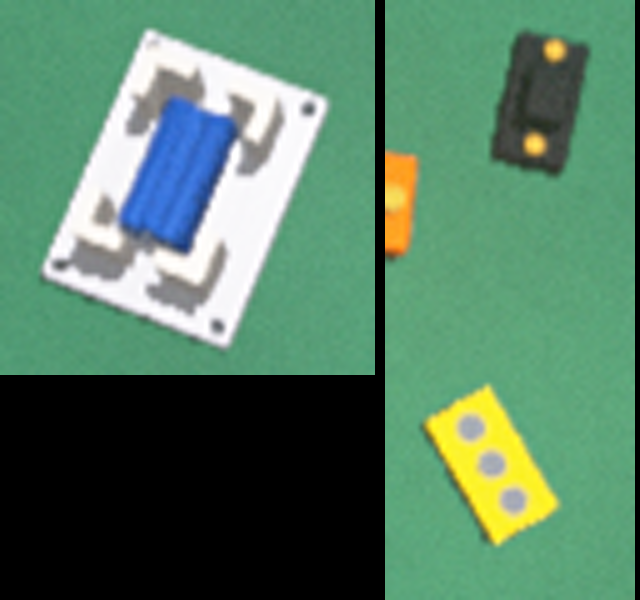

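```bash
cat >> h.py <<'E'
def comp(X,m,v,u):
    l=cv2.connectedComponents(m.astype(np.uint8),connectivity=4)[1]; return l==l[v,u]
def down(yaw_deg,xy,z):
    a=np.radians(yaw_deg); best=None
    for s in(1,-1):
        x=s*np.array([-np.sin(a),np.cos(a),0]);zz=np.array([0,0,-1.]);R=np.c_[x,np.cross(zz,x),zz]
        q=manip.inverse_kinematics([*xy,z],R)
        if q is not None and (best is None or abs(q[5])<best[0]): best=(abs(q[5]),R)
    return best[1]
E
python3 - <<'E'
from h import *
f=np.load("top0.npz");p,d=f["p"],f["d"];X=cloud("top",d).reshape(384,512,3);z=X[...,2]
q=p.astype(int);b=(q[...,2]>q[...,0]+50)&(q[...,2]>q[...,1]+40)
for n,m,v,u in(("spacer",z>.006,253,336),("cover",z>.006,180,346),("pack",b&(z>.045)&(z<.056),198,211)):
    m=comp(X,m,v,u);print(n,m.sum(),rect(X[m][:,:2]),np.round(X[m].mean(0)*1000,1))
E
```

```text
spacer 407 (array([ 351.4, -175. ]), array([250. ,  69.6]), -62.8) [ 398.6 -266.3   21.6]
cover 381 (array([ 454.3, -205.7]), array([413.9,  59.3]), -37.1) [ 585.8 -305.2   20.5]
pack 354 (array([539. ,  46.1]), array([68.9, 36. ]), -22.9) [539.1  46.2  49. ]
```

Run:
```python
from h import *
f=np.load("top0.npz");p,d=f["p"],f["d"];X=cloud("top",d).reshape(384,512,3);z=X[...,2]
for n,v,u in(("spacer",253,336),("cover",180,346)):
    m=comp(X,(z>.005)&(z<.04),v,u);print(n,m.sum(),rect(X[m][:,:2]),np.round(X[m].mean(0)*1000,1))
print("crop spacer corners",np.round(onplane("top",np.array([[489,386],[559,505],[497,544],[426,422]])/5.+[315-77,160]-.4,.01)*1000))
```

```text
spacer 418 (array([ 399.7, -268.7]), array([70.9, 38.9]), 26.9) [ 399.4 -268.5   10.2]
cover 387 (array([ 587.5, -308.5]), array([72.6, 41.3]), -16.3) [ 586.6 -305.8   17.3]
crop spacer corners [[ 440. -271.]
 [ 379. -302.]
 [ 361. -270.]
 [ 423. -237.]]
```

Run:
```python
from h import *
xy=np.array([.400,-.2695]);R=down(27,xy,.12)
manip.grip(.62); manip.move_to([*xy,.10],R); manip.line_to([*xy,.002],max_speed=.1)
manip.grip(0,15); s=manip.sense();print("w",s["width"]*94,s["tcp_pos"],s["force"],s["clock"])
manip.line_to([*xy,.16],max_speed=.2)
s=manip.sense();print("w",s["width"]*94,s["clock"])
N=np.array([.5380,.0450]);R=down(-23,N,.1)
manip.move_to([*N,.16],R)
s=manip.sense();print("w",s["width"]*94,s["tcp_pos"],s["clock"],s["force"])
for n in("top","scene"):
    p,d=manip.camera(n);cv2.imwrite(f"pics/{n}1.png",p[...,::-1]);np.savez(f"{n}1.npz",p=p,d=d)
p=cv2.imread("pics/scene1.png");cv2.imwrite("pics/s1.png",cv2.resize(p[120:300,200:400],None,fx=3,fy=3,interpolation=2))
```

```text
w 0.25044220093527664 [ 0.40001111 -0.26948872  0.00196488] [-0.30135914 -0.16948507  0.42021175] 5.8917
w 0.7351728958110522 6.8333
w 0.26137580015128997 [0.53766398 0.04441138 0.1593418 ] 8.2417 [-0.02596909 -0.24480588 -0.00195981]
```

View pics/s1.png

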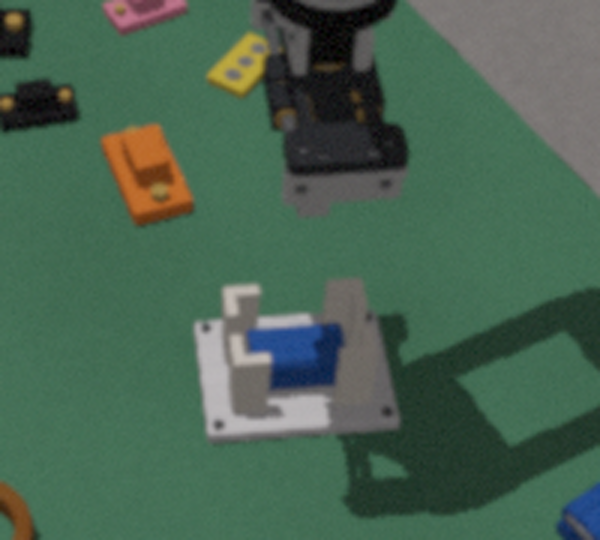

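Run:
```python
from h import *
f=np.load("top1.npz");p,d=f["p"],f["d"];X=cloud("top",d).reshape(384,512,3);z=X[...,2]
q=p.astype(int);y=(q[...,0]>150)&(q[...,1]>130)&(q[...,2]<90)&(z<.05);y[:,:310]=0;y[:215]=0
print(y.sum(),rect(X[y][:,:2]),np.round(X[y].mean(0)*1000,1))
c=manip.calibration("top")
s=manip.sense()
for n in("top","scene"):
    c=manip.calibration(n);x=c["K"]@(c["R"]@s["tcp_pos"]+c["t"]);print(n,x[:2]/x[2])
print(s["tcp_rot"].round(2).tolist(),s["qpos"])
a=cv2.resize(p[150:290,180:380],None,fx=4,fy=4,interpolation=2)
cv2.imwrite("pics/t1.png",a[...,::-1])
```

```text
301 (array([ 425.8, -318. ]), array([149.2,  69. ]), -63.1) [ 400.7 -269.4    9.8]
top [206.04823084 189.55163558]
scene [303.0928598  199.07302862]
[[0.39, 0.92, -0.0], [0.92, -0.39, -0.0], [-0.0, -0.0, -1.0]] [-2.31933924e-02  6.92733592e-02  1.42880773e+00 -2.39990203e-04
  1.64393465e+00 -1.19060155e+00]
```

View pics/t1.png

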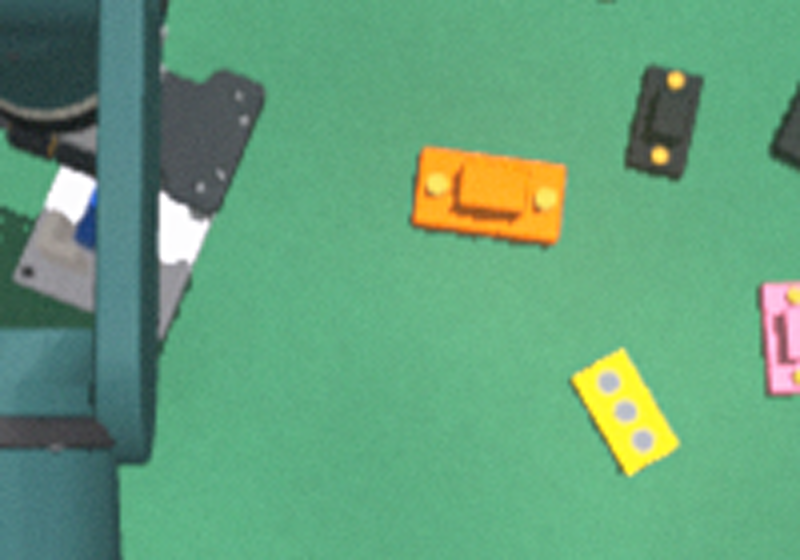

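Run:
```python
from h import *
f=np.load("scene1.npz");X=cloud("scene",f["d"]).reshape(384,512,3)
for u in(297,303,309,318,328):
    print(u,[(v,*(X[v,u]*1000).round().astype(int)) for v in range(172,204,3)])
```

```text
297 [(172, np.int64(602), np.int64(109), np.int64(328)), (175, np.int64(603), np.int64(111), np.int64(324)), (178, np.int64(603), np.int64(111), np.int64(317)), (181, np.int64(601), np.int64(109), np.int64(306)), (184, np.int64(598), np.int64(106), np.int64(295)), (187, np.int64(597), np.int64(105), np.int64(286)), (190, np.int64(455), np.int64(-100), np.int64(2)), (193, np.int64(461), np.int64(-92), np.int64(3)), (196, np.int64(466), np.int64(-83), np.int64(3)), (199, np.int64(471), np.int64(-75), np.int64(3)), (202, np.int64(477), np.int64(-65), np.int64(5))]
303 [(172, np.int64(592), np.int64(112), np.int64(327)), (175, np.int64(594), np.int64(116), np.int64(324)), (178, np.int64(595), np.int64(117), np.int64(318)), (181, np.int64(592), np.int64(115), np.int64(307)), (184, np.int64(588), np.int64(109), np.int64(293)), (187, np.int64(589), np.int64(111), np.int64(287)), (190, np.int64(548), np.int64(54), np.int64(202)), (193, np.int64(446), np.int64(-87), np.int64(-1)), (196, np.int64(452), np.int64(-77), np.int64(1)), (199, np.int64(458), np.int64(-68), np.int64(3)), (202, np.int6
[... 1036 characters left out ...]
19), np.int64(-61), np.int64(0)), (199, np.int64(426), np.int64(-50), np.int64(4)), (202, np.int64(430), np.int64(-43), np.int64(2))]
328 [(172, np.int64(555), np.int64(131), np.int64(326)), (175, np.int64(555), np.int64(131), np.int64(319)), (178, np.int64(554), np.int64(132), np.int64(312)), (181, np.int64(550), np.int64(128), np.int64(298)), (184, np.int64(548), np.int64(127), np.int64(289)), (187, np.int64(380), np.int64(-75), np.int64(-1)), (190, np.int64(389), np.int64(-63), np.int64(5)), (193, np.int64(393), np.int64(-56), np.int64(2)), (196, np.int64(397), np.int64(-50), np.int64(-1)), (199, np.int64(404), np.int64(-40), np.int64(2)), (202, np.int64(410), np.int64(-31), np.int64(3))]
```

Run:
```python
from h import *
xy=np.array([.400,-.2695]);R=down(27,xy,.12)
manip.grip(.62); manip.move_to([*xy,.06],R); manip.line_to([*xy,.002],max_speed=.1); s=manip.sense()
print(s["tcp_pos"],s["clock"],s["force"],s["width"])
for n in("top","scene"):
    p,d=manip.camera(n);np.savez(f"{n}2.npz",p=p,d=d)
    c=manip.calibration(n);x=c["K"]@(c["R"]@s["tcp_pos"]+c["t"]);u,v=(x[:2]/x[2]).astype(int);print(n,u,v)
    cv2.imwrite(f"pics/{n}2.png",cv2.resize(p[max(v-60,0):v+25,u-50:u+50,::-1],None,fx=7,fy=7,interpolation=2))
X=cloud("scene",d).reshape(384,512,3)
L=(X-s["tcp_pos"])@s["tcp_rot"]   # in reported tool frame
m=(np.abs(L[...,0])<.07)&(np.abs(L[...,1])<.03)&(L[...,2]<-.015)&(L[...,2]>-.16)
np.savez("m2.npz",m=m,L=L)
for lo in range(-160,-10,8):
    k=m&(L[...,2]*1000>=lo)&(L[...,2]*1000<lo+8)
    if k.sum()>2: print(lo,k.sum(),(np.percentile(L[k][:,:2],[2,98],axis=0)*1000).round().tolist())
```

```text
[ 0.40047979 -0.26966959  0.00244418] 11.4833 [ 0.31881382  0.62708613 -0.54104783] 0.619361528476671
top 335 252
scene 282 142
-160 50 [[-51.0, -26.0], [60.0, 15.0]]
-152 110 [[-54.0, -30.0], [54.0, 17.0]]
-144 93 [[-65.0, -30.0], [69.0, 22.0]]
-136 16 [[-54.0, -30.0], [59.0, 15.0]]
-128 12 [[-50.0, -17.0], [35.0, 8.0]]
-120 6 [[32.0, -14.0], [37.0, 1.0]]
-112 27 [[-41.0, -14.0], [43.0, 1.0]]
-104 36 [[-41.0, -15.0], [40.0, 6.0]]
-96 34 [[-40.0, -13.0], [41.0, 7.0]]
-88 36 [[-41.0, -13.0], [40.0, 6.0]]
-80 33 [[-40.0, -13.0], [40.0, 6.0]]
-72 30 [[-40.0, -13.0], [39.0, 4.0]]
-64 40 [[-41.0, -14.0], [40.0, 5.0]]
-56 35 [[-41.0, -14.0], [41.0, 5.0]]
-48 32 [[-40.0, -14.0], [39.0, 4.0]]
-40 26 [[-38.0, -13.0], [41.0, 5.0]]
-32 8 [[-22.0, -12.0], [35.0, 3.0]]
```

View pics/scene2.png

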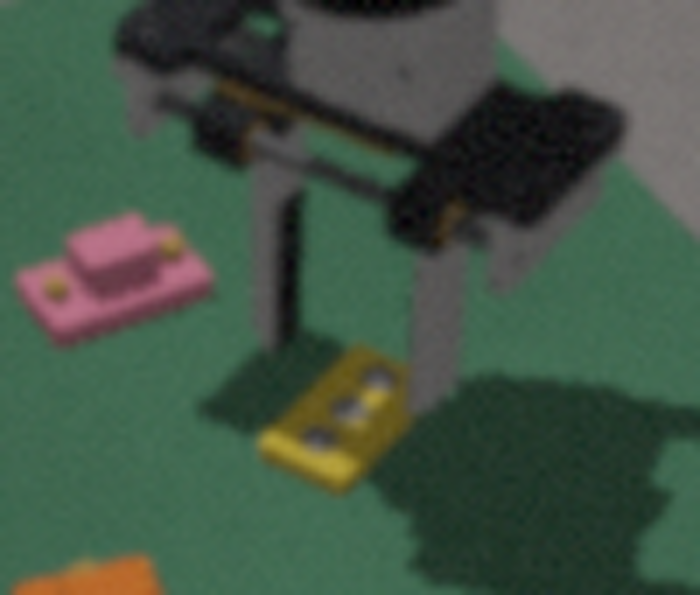

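Run:
```python
from h import *
X=cloud("scene",np.load("scene1.npz")["d"]).reshape(384,512,3)
a=np.radians(-23);T=np.array([.53766,.04441,.15934]);x=np.array([.39,.92,0]);x/=np.linalg.norm(x);zz=np.array([0,0,-1.]);R=np.c_[x,np.cross(zz,x),zz]
def rep(L):
  for lo in range(-128,-10,8):
    m=(np.abs(L[...,0])<.05)&(np.abs(L[...,1])<.03)&(L[...,2]*1000>=lo)&(L[...,2]*1000<lo+8)
    if m.sum()>2: print(lo,m.sum(),(np.percentile(L[m][:,:2],[2,98],axis=0)*1000).round().tolist(),(L[m][:,2].max()*1000).round(1))
rep((X-T)@R)
print("tips at spacer")
L=np.load("m2.npz")["L"]
m=(np.abs(L[...,0])<.05)&(np.abs(L[...,1])<.02)&(L[...,2]>-.05)&(L[...,2]<-.015)
print(np.sort((L[m][:,2]*1000).round(1))[-12:])
xt=np.load("top2.npz");X=cloud("top",xt["d"]).reshape(384,512,3)
s=manip.sense();L=(X-s["tcp_pos"])@s["tcp_rot"];rep(L)
```

```text
-56 9 [[13.0, -5.0], [16.0, 9.0]] -48.1
-48 24 [[8.0, -6.0], [14.0, 12.0]] -40.7
-40 14 [[6.0, -6.0], [14.0, 12.0]] -32.9
tips at spacer
[-32.3 -32.3 -32.2 -32.  -31.6 -29.  -28.9 -28.3 -27.9 -27.  -26.4 -24.3]
```

Run:
```python
from h import *
xy=np.array([.400,-.2695])
z=-.022
f0=manip.sense()["force"][2]
manip.line_to([*xy,z],max_speed=.08)
while z>-.033:
    f=manip.sense()["force"][2]-f0
    if f>4: break
    z-=.0015; manip.line_to([*xy,z],max_speed=.03)
print("z",z,f,manip.sense()["tcp_pos"])
if f>4: manip.line_to([*xy,z+.002],max_speed=.05)
manip.grip(0,15); s=manip.sense();print("w",s["width"]*94,s["tcp_pos"],s["force"],s["clock"])
```

```text
z -0.026500000000000003 5.390603877793934 [ 0.40031629 -0.26973897 -0.02572495]
w 37.75835729250722 [ 0.39986755 -0.26938376 -0.02470444] [-0.71969248  0.63831318 -0.33474545] 13.4833
```

Run:
```python
from h import *
xy=np.array([.400,-.2695])
manip.line_to([*xy,.11],max_speed=.2)
N=np.array([.5380,.0450]);R=down(-23,N,.1)
manip.move_to([*N,.10],R)
s=manip.sense();print("w",s["width"]*94,s["tcp_pos"],s["clock"],s["force"])
p,d=manip.camera("scene");np.savez("scene3.npz",p=p,d=d);X=cloud("scene",d).reshape(384,512,3)
q=p.astype(int);y=(q[...,0]>120)&(q[...,1]>100)&(q[...,2]<q[...,1]*.6)&(X[...,2]>.07)&(X[...,2]<.25)&(abs(X[...,0]-.54)<.1)&(abs(X[...,1]-.045)<.1)
print(y.sum(),np.percentile(X[y]*1000,[2,50,98],axis=0).round(),rect(X[y][:,:2]))
cv2.imwrite("pics/scene3.png",cv2.resize(p[150:270,240:360,::-1],None,fx=5,fy=5,interpolation=2))
```

```text
w 37.964760696726934 [0.53756468 0.04438999 0.09920968] 15.7167 [-0.25904554 -0.83734599 -0.73298656]
122 [[551.  16. 130.]
 [564.  42. 135.]
 [575.  56. 138.]] (array([559.1,  36.7]), array([38.9, 24.9]), 67.2)
```

View pics/scene3.png

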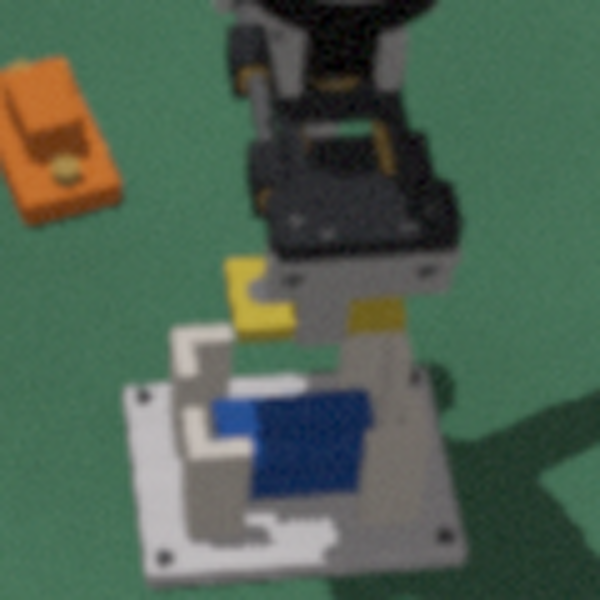

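Run:
```python
from h import *
f=np.load("scene3.npz");p,d=f["p"],f["d"];X=cloud("scene",d).reshape(384,512,3)
q=p.astype(int);z=X[...,2]
y=(q[...,0]>90)&(q[...,1]>80)&(q[...,2]<q[...,1]*.6)&(z>.1)&(z<.16)&(abs(X[...,0]-.54)<.1)&(abs(X[...,1]-.045)<.1)
a=np.radians(-22.9);E=np.array([[np.cos(a),np.sin(a)],[-np.sin(a),np.cos(a)]])
l=(X[...,:2]-[.5378,.0448])@E.T*1000
print("spacer nest-frame",y.sum(),np.percentile(l[y],[1,10,50,90,99],axis=0).round(1).tolist())
g=(z>.066)&(z<.078)&(abs(l[...,0])<60)&(abs(l[...,1])<50)
print("guides (scene)",g.sum(),np.percentile(l[g],[1,99],axis=0).round(1).tolist())
```

```text
spacer nest-frame 200 [[-33.4, -17.6], [-27.8, -10.5], [20.2, 13.2], [33.0, 19.2], [35.2, 20.7]]
guides (scene) 304 [[-47.1, -32.8], [54.7, 38.1]]
```

Run:
```python
from h import *
N=np.array([.5400,.0448])
z=.031
manip.line_to([*N,z],max_speed=.08)
f0=manip.sense()["force"][2]
while z>.016:
    z-=.0015; manip.line_to([*N,z],max_speed=.03)
    f=manip.sense()["force"][2]-f0
    if f>4: break
print("z",z,f,manip.sense()["tcp_pos"],manip.sense()["clock"])
manip.grip(.65); manip.line_to([*N,.10],max_speed=.15)
C=np.array([.5880,-.3070]);R=down(-17.4,C,.1)
manip.grip(.5);manip.move_to([*C,.08],R)
print(manip.sense()["clock"])
p,d=manip.camera("top");np.savez("top4.npz",p=p,d=d)
q,e=manip.camera("scene");np.savez("scene4.npz",p=q,d=e)
X=cloud("top",d).reshape(384,512,3);zz=X[...,2]
a=np.radians(-22.9);E=np.array([[np.cos(a),np.sin(a)],[-np.sin(a),np.cos(a)]])
l=(X[...,:2]-[.5378,.0448])@E.T*1000
g=(abs(l[...,0])<45)&(abs(l[...,1])<24)&(zz>.054)&(zz<.065)
print("spacer",g.sum(),rect(l[g]/1000),np.median(zz[g]),zz[g].std())
cv2.imwrite("pics/p4.png",np.hstack([cv2.resize(p[160:240,175:250,::-1],(375,400),interpolation=2),cv2.resize(q[110:190,170:245,::-1],(375,400),interpolation=2)]))
```

```text
z 0.023499999999999993 6.827204798335635 [0.54040979 0.04480299 0.02524232] 18.0333
21.85
spacer 433 (array([3.6, 0.5]), array([80.1, 46.6]), -0.2) 0.060035818286259104 0.002090160620175266
```

View pics/p4.png

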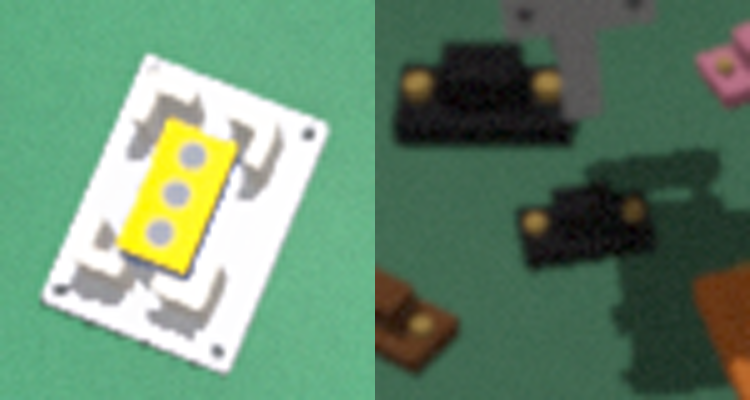

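Run:
```python
from h import *
C=np.array([.5880,-.3070])
manip.grip(.4);z=.008
manip.line_to([*C,z],max_speed=.1); f0=manip.sense()["force"][2]
while z>-.016:
    z-=.002; manip.line_to([*C,z],max_speed=.04)
    f=manip.sense()["force"][2]-f0
    if f>4: break
print("z",z,f,manip.sense()["tcp_pos"],manip.sense()["clock"])
if f>4: z+=.0015; manip.line_to([*C,z],max_speed=.05)
manip.grip(0,20); s=manip.sense();print("w",s["width"]*94,s["tcp_pos"],s["force"],s["clock"])
manip.line_to([*C,.11],max_speed=.2)
N=np.array([.5390,.0448]);R=down(-23,N,.1)
manip.move_to([*N,.11],R)
s=manip.sense();print("w",s["width"]*94,s["tcp_pos"],s["clock"],s["force"])
p,d=manip.camera("scene");np.savez("scene5.npz",p=p,d=d);X=cloud("scene",d).reshape(384,512,3)
cv2.imwrite("pics/scene5.png",cv2.resize(p[150:270,240:360,::-1],None,fx=5,fy=5,interpolation=2))
f=np.load("top4.npz");q=f["p"].astype(int);X=cloud("top",f["d"]).reshape(384,512,3)
y=(q[...,0]>150)&(q[...,1]>130)&(q[...,2]<90);y[:,260:]=0;y[:,:150]=0
print("spacer",rect(X[y&(X[...,2]>.05)&(X[...,2]<.07)][:,:2]))
```

```text
z -0.016 7.480045824849012 [ 0.58849592 -0.30728526 -0.01395997] 26.2083
w 21.654266362060397 [ 0.58871033 -0.30710584 -0.01365801] [0.44286755 1.09355888 4.92620905] 26.85
w 21.808777472566177 [0.53900867 0.04450023 0.10974479] 29.7667 [-0.59621962  0.04962615 -1.75504773]
spacer (array([536.7,  44.4]), array([69.2, 37.9]), -22.4)
```

View pics/scene5.png

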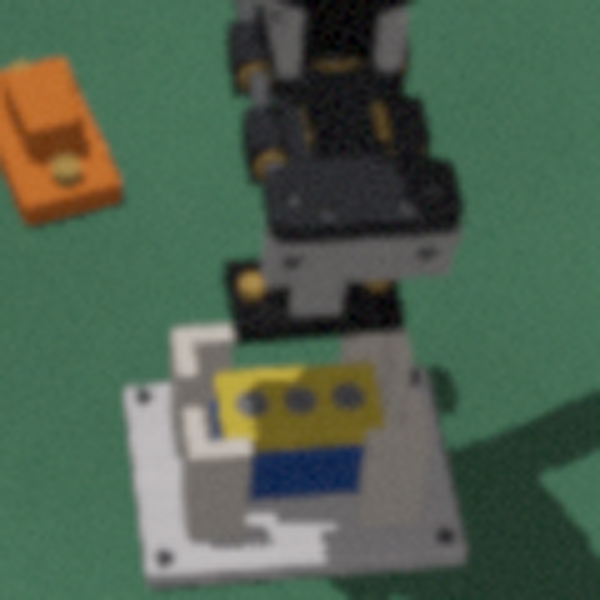

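Run:
```python
from h import *
N=np.array([.5405,.0450])
z=.053
manip.line_to([*N,z],max_speed=.08)
f0=manip.sense()["force"][2]
while z>.038:
    z-=.0015; manip.line_to([*N,z],max_speed=.03)
    f=manip.sense()["force"][2]-f0
    if f>4: break
print("z",z,f,manip.sense()["tcp_pos"],manip.sense()["clock"])
manip.grip(.42); manip.line_to([*N,.13],max_speed=.15)
manip.move_to([.45,-.2,.15],down(0,[.45,-.2],.15))
print(manip.sense()["clock"])
p,d=manip.camera("top");np.savez("top6.npz",p=p,d=d)
q,e=manip.camera("scene");np.savez("scene6.npz",p=q,d=e)
X=cloud("top",d).reshape(384,512,3);zz=X[...,2]
i=p.astype(int).max(2)<90
l=X[...,:2]-[.5378,.0448];near=np.linalg.norm(l,axis=2)<.06
for n,g in(("plate+block",i&near&(zz>.066)&(zz<.1)),("block",near&(zz>.084)&(zz<.1)),("plate",i&near&(zz>.066)&(zz<.08))):
    print(n,g.sum(),rect(X[g][:,:2]),np.median(zz[g]),zz[g].std())
cv2.imwrite("pics/p6.png",np.hstack([cv2.resize(p[160:240,175:250,::-1],(375,400),interpolation=2),cv2.resize(q[200:275,262:337,::-1],(400,400),interpolation=2)]))
```

```text
z 0.04549999999999999 4.05168185568442 [0.54090176 0.04500799 0.04625009] 31.9333
35.075
plate+block 352 (array([536.1,  44.3]), array([70.7, 37.4]), -21.3) 0.07402369106763547 0.008609432840232209
block 123 (array([536.5,  44.9]), array([32.2, 22.6]), -21.2) 0.08956918715392459 0.0022694889805089037
plate 224 (array([536.1,  44.3]), array([70.7, 37.4]), -21.3) 0.07216644947439202 0.0023510747752777564
```

View pics/p6.png

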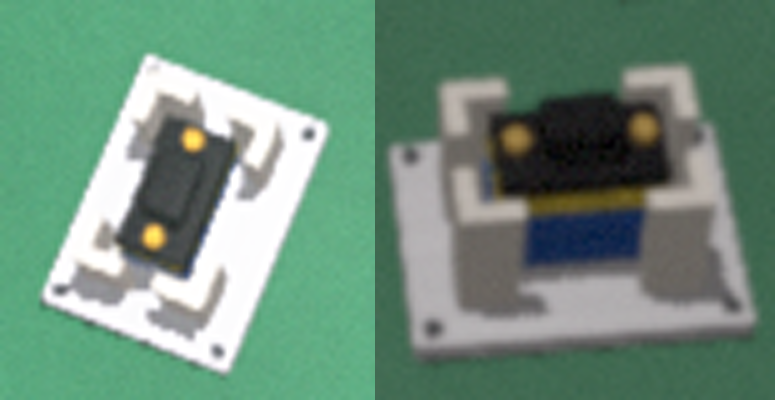

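The top and scene crops show the cover flat on the spacer and pack, block up, between the guides. It is about 2 mm and 1.6° off the nest, and the gripper is clear.

```bash
python3 -c "
from bench import manip
manip.job_done(); print(manip.sense()['clock'])"
```

```text
the job is handed in; nothing more can be done
the job is handed in; nothing more can be done
```

I laid the yellow spacer on the pack, seated the small black cover on it block up, let go and moved clear, then handed the job in. The clock read about 35 s of the 58 s allowed.

**Failed first grasp:** the fingers closed on air above the spacer, which did not move. The scene camera put the real fingertips about 31 mm above the reported TCP. Touching the bench gave about 26 mm, so the two measurements disagree by roughly 5 mm. I used the touch value and stopped each later descent on contact force.

**Last checks (top camera), against the nest centre and yaw of −22.9°:**

| Part | Offset from nest centre | Yaw error | Top height |
|---|---|---|---|
| Spacer (before the cover went on) | about 1 mm | 0.5° | 60 mm |
| Cover | about 2 mm | 1.6° | plate 72 mm, block about 90 mm |

- **Pack:** I measured it only at the start, about 2 mm off centre and aligned with the nest. In the last picture it still looks to be in its pocket.
- **Result:** no check failed at the end. The hand-in reported no verdict.

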